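Bring the empty tart tin under the filling spout

ROBOT

A 6-joint arm with a two-finger parallel gripper is mounted at the origin on the work surface. World frame = base frame: x ahead of the robot, y to its left, z up, the work surface at z = 0. Lengths are in m, angles in rad, forces in N, time in s.
With the tool pointing down it reaches from about 0.3 to 0.775 m from the base axis. Payload 14.6 kg.
Tool frame: the origin (TCP) lies on the centre line of the jaws, within the pads' length; the fingertips stand 14 mm ahead of it and the grasp point (between the pads) lies 5 mm behind it; x points along the fingers, y is the direction in which the jaws open and shut, and the axes are right-handed (so a half turn about x gives the same grasp; the last joint's range is limited). The gripper opens to 94 mm and grips with 3 to 60 N. Pads are 16 mm wide; open, the fingers measure 119 mm over their backs; the gripper's body (75 mm by 177 mm) begins 78 mm behind the grasp point.
Start: joints at [1.164, 0.3, 1.521, -0, 1.321, -0.067], TCP at [0.183, 0.519, 0.219] pointing down, gripper open.
Joint ranges: [-3.03, 3.03], [-0.79, 2.21], [0.23, 2.52], [-1.04, 4.18], [0, 3.07], [-2.55, 2.55]. Speed limits (rad/s): [2.22, 2.22, 2.57, 3.14, 3.14, 3.14].

INTERFACE

Orientations are given as [roll, pitch, yaw] about the fixed x, y, z axes, in that order (R = Rz(yaw) Ry(pitch) Rx(roll)).
In Python, from station import bot gives the robot as it stands. Calls block until the motion is done:
- bot.move_pose(position, orientation): joint-space move of the TCP to a pose.
- bot.movel(position, v=0.15, ori=None): straight line of the TCP; ori=None keeps the orientation; v is the mean speed in m/s.
- bot.movej(angles): joint-space move.
- bot.grip(opening, grasp_force=None): finger opening in m; grasp_force is the grip in N (None keeps the last); returns when the fingers have stopped.
- bot.sleep(seconds).
- bot.solve_ik(position, orientation): joint angles nearest the present ones, or None.
- bot.sense(): the state.
- bot.capture(name): name is "scene" or "top" or "wrist"; returns a dict with "img" (420x560x3 uint8, blue, green, red), "camera_matrix" (3x3 intrinsics, pixels), "rvec" (rotation vector, rad) and "tvec" (3), from world to camera coordinates, as OpenCV has them. Camera axes: x right, y down, z forward; pixel columns grow to the right and rows downward; lengths in m; the calibration is good to about 2 mm. A picture is of the moment at which its call begins. There is no depth.
A pose or a line that the arm cannot do raises bot.Unreachable and nothing moves.
- bot.finish_job(): hands the job in, once; it reports no verdict.
Trained networks look in a picture, given as the dict that the camera call returned (one of the last four; its "shot" number tells which), for a name from the list of things; names that differ only in an ending like _2 or _b are one class to them, and where a whole thing is asked for, a point or a joint stands for the part that bears it (a point fixed in the world has none). Each returns a list of dicts, best first, with "conf" (0 to 1); they miss things now and then, are a little off and sometimes report something else, mostly with a low value. They report only what shows in the picture. A call takes as long as a camera call.
- bot.outline_of(picture, query): "mask" (420x560 bool, what is visible of it) and "extent" ([centre column, centre row, width, height] in pixels, round what is visible of it).
- bot.pinpoint(picture, query): "centre" ([row, column] in pixels: a listed point, or the origin of a listed thing).
The state is a dict: "clock": time; "joints": joint angles; "dq": joint speeds; "joint_efforts": joint torques, N m; "position": TCP position; "orientation": TCP orientation; "wrist_force": force on the tool from outside, world axes, zero at the start; "moment": the same for the moment, N m; "gripper_width": finger opening in m.
Only numpy, scipy, OpenCV 4.12 (cv2) and the standard library are available. Lean on these libraries where they do the work, as an engineer would, in place of code of your own. Each camera call takes 0.05 s, during which the arm holds its last target.

TASK

Push gently on an arm of the carousel with a fingertip to turn it until the empty tart tin faces the column, and push the swing spout round so that its nozzle hangs right over the middle of that empty tin. Do not lift the carousel off its pin, and leave the loose things on the counter where they are.

Things in the scene. Friction and masses are not known exactly. Their poses are not given: they have to be found in the camera images.
- station: The filling station, fixed to the counter: a 140 mm foot disc (12 mm thick) with an upright pin (top 90 mm high) carrying the carousel, and a flat bar (40 mm wide, 8 high) to a 38 mm column carrying the swing spout. Origin: on the counter under the pin. Its +y axis points from pin to column (axes 255 mm apart); z is up.
- carousel (a joint): Carousel angle (rad), counter-clockwise seen from above, endless; 0 or any whole turn when the empty tin's arm points from the pin straight at the column. Three arms, 120 degrees apart, each ending in a hoop with a foil tart tin: one empty, two with domed baked tarts (tops 85 mm high). Light friction (0.08 N m), stays where left. Sits loose on its pin (about 0.8 kg): could be lifted off.
- hub (a point): On the carousel's axis, 60 mm above the counter: the height of the arms' centre lines. The hub is 44 mm across, 44 to 78 mm high. The arms are level round steel bars 14 mm thick, bare from 22 to 104 mm from the axis.
- empty_tin (a point): Centre of the one empty (open) tin, 145 mm from the carousel's axis, 60 mm above the counter; moves with the carousel. All three tins are 80 mm across, rim 69 mm above the counter, centres 145 mm from the axis, fixed in their hoops.
- spout (a joint): Swing spout angle (rad), clockwise seen from above: 0 when it points from the column straight at the pin, positive when swung away to the station's -x side; range -0.7 to 1.9. A level round steel bar 16 mm thick ending in an upright nozzle. Light friction (0.07 N m), stays where left.
- spout_pivot (a point): On the column's axis, about which the spout turns, 152 mm above the counter: the height of the spout bar's centre line. The bar is bare from 22 to 92 mm from this axis. The 44 mm collar round the axis ends 172 mm high.
- nozzle (a point): Centre of the nozzle's mouth, 110 mm from the column's axis, 96 mm above the counter; moves with the spout. The nozzle is 36 mm thick, narrow at the mouth, top 172 mm high. Nozzle and empty tin can only meet on the straight line from pin to column.
- tin_a: Bystander: loose empty foil tart tin, 80 mm across the rim, 24 mm high, standing on the counter beside the carousel; not to be disturbed. Origin: centre of its underside.
- tin_b: Bystander: same kind of loose foil tin on the counter; not to be disturbed. Origin: centre of its underside.
- tin_c: Bystander: same kind of loose foil tin on the counter; not to be disturbed. Origin: centre of its underside.
- jam: Bystander: jar with steel lid, 60 mm across, 85 mm high; not to be disturbed. Origin: centre of its underside.
- mixbowl: Bystander: stainless mixing bowl, 210 mm across, 85 mm high; not to be disturbed. Origin: centre of its underside.
- beaker: Bystander: white mug with a handle, 80 mm across, 100 mm high; not to be disturbed. Origin: centre of its underside.

How it is judged:
By the outcome, as a careful person would: the job done as asked, in the order asked, and still so for the second after the job is handed in, with the robot touching nothing.
It also fails if it takes over 72 s, if anything falls off the work surface, if the arm or the gripper's body presses on something with over 40 N, if the wrist force passes 120 N, or if a joint passes its speed limit or range.

## Working session

There is one attempt and no reset: what is moved stays moved. The work goes in short steps, each a Python script; the robot and the scene stay as the last script left them, time stands still between calls to the robot, and variables do not carry over. Pictures are saved under pics/ and viewed, and the job is handed in when it is done.

```bash
mkdir -p pics; ls
python3 - <<'E'
from station import bot
import cv2
print(bot.sense())
for n in ["scene","top","wrist"]:
    p=bot.capture(n); cv2.imwrite(f"pics/{n}0.png",p["img"]); print(n,p["camera_matrix"],p["rvec"],p["tvec"])
    if n=="wrist": continue
    for q in ["hub","empty_tin","spout_pivot","nozzle","station","tin_a","jam","mixbowl","beaker"]:
        print(q,[(r["centre"],r["conf"]) for r in bot.pinpoint(p,q)][:4])
E
```

```text
pics
{'clock': 0.0, 'joints': array([ 1.16443465e+00,  3.00463298e-01,  1.52155637e+00, -3.21779107e-05,
        1.32072696e+00, -6.65921146e-02]), 'dq': array([ 2.20039958e-04,  8.79025887e-04, -2.70485403e-06,  7.94250424e-05,
       -2.00486360e-03, -3.79058696e-04]), 'joint_efforts': array([ 6.75143256e-04, -5.31804836e+01, -3.52735126e+01,  7.08563067e-02,
        2.44116521e-02, -6.48323976e-05]), 'position': array([0.18320785, 0.51833017, 0.21890106]), 'orientation': array([-1.6103859 ,  1.56964193, -1.95014748]), 'wrist_force': array([ 0.8245378 ,  0.24424645, -1.1200381 ]), 'moment': array([ 0.00597659, -0.02555096, -0.00784064]), 'gripper_width': 0.0943086313239289}
scene [[467.14983884   0.         277.42906197]
 [  0.         467.14983884 206.85497859]
 [  0.           0.           1.        ]] [ 0.76413614  2.41337508 -1.27299344] [ 0.40024884 -0.08134921  1.38598901]
hub [([203.4, 223.3], 0.72)]
empty_tin [([185.2, 182.7], 0.68)]
spout_pivot [([226.0, 274.1], 0.8)]
nozzle [([225.1, 296.5], 0.83)]
station [([222.3, 227.0], 0.88), ([185.0, 184.9], 0.58)]
tin_a [([175.1, 2
[... 232 characters left out ...]
1.45894817]
 [  0.           0.           1.        ]] [ 2.14830792 -2.193233    0.12859712] [0.04055694 0.54506547 1.49462074]
hub [([204.5, 326.0], 0.72)]
empty_tin [([190.9, 374.6], 0.88)]
spout_pivot [([184.6, 243.5], 0.81), ([233.5, 410.0], 0.52)]
nozzle []
station [([205.4, 329.1], 0.83), ([252.6, 141.7], 0.65)]
tin_a [([193.9, 403.5], 0.82), ([267.7, 375.1], 0.76), ([160.7, 253.3], 0.69)]
jam [([138.3, 303.9], 0.7)]
mixbowl [([248.0, 140.8], 0.93)]
beaker [([233.6, 410.1], 0.62)]
wrist [[317.60239548   0.         277.99044983]
 [  0.         317.60239548 208.50708121]
 [  0.           0.           1.        ]] [-2.37447806 -1.67763361 -0.23351717] [-0.55009219 -0.02926419  0.39181025]
```

View pics/scene0.png

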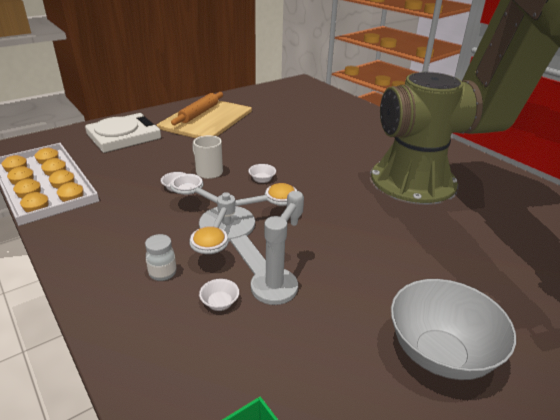

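View pics/top0.png

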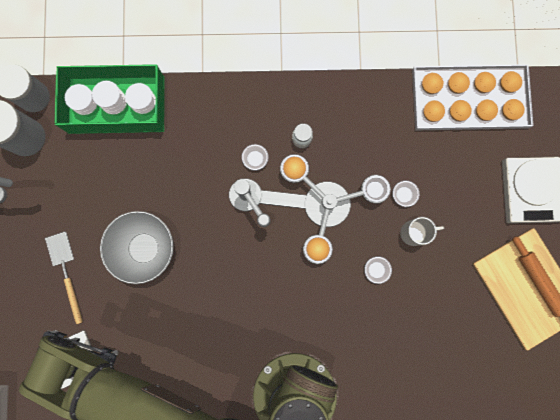

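```bash
cat > h.py <<'E'
import numpy as np, cv2
def ray(p,uv):
    R=cv2.Rodrigues(np.array(p["rvec"],float))[0]; t=np.array(p["tvec"],float).ravel()
    u=cv2.undistortPoints(np.array([[uv]],float),np.array(p["camera_matrix"]),None)[0,0]
    return -R.T@t, R.T@np.array([u[0],u[1],1.])
def atz(p,uv,z):
    c,d=ray(p,uv); return c+d*(z-c[2])/d[2]
def proj(p,X):
    return cv2.projectPoints(np.array(X,float).reshape(-1,3),np.array(p["rvec"],float),np.array(p["tvec"],float),np.array(p["camera_matrix"]),None)[0][:,0]
E
python3 - <<'E'
from station import bot
from h import *
S=bot.capture("scene");T=bot.capture("top")
H={"hub":.06,"empty_tin":.06,"spout_pivot":.152,"nozzle":.096,"tin_a":0,"jam":0,"mixbowl":0,"beaker":0,"station":0}
for n,p in(("S",S),("T",T)):
  for q,z in H.items():
    for r in bot.pinpoint(p,q):
        c=r["centre"]; print(n,q,atz(p,(c[1],c[0]),z).round(3),round(r["conf"],2))
E
```

```text
S hub [ 0.579 -0.111  0.06 ] 0.82
S hub [ 0.6   -0.056  0.06 ] 0.74
S empty_tin [ 0.611 -0.247  0.06 ] 0.71
S spout_pivot [0.598 0.131 0.152] 0.72
S spout_pivot [ 0.695 -0.116  0.152] 0.49
S nozzle [0.515 0.087 0.096] 0.81
S tin_a [0.721 0.113 0.   ] 0.94
S tin_a [ 0.356 -0.257  0.   ] 0.77
S tin_a [ 0.598 -0.35   0.   ] 0.55
S jam [ 0.772 -0.036  0.   ] 0.88
S mixbowl [0.448 0.457 0.   ] 0.57
S beaker [ 0.474 -0.387  0.   ] 0.93
S station [ 0.558 -0.124  0.   ] 0.78
S station [ 0.433 -0.008  0.   ] 0.26
T hub [ 0.577 -0.118  0.06 ] 0.78
T empty_tin [ 0.602 -0.262  0.06 ] 0.75
T spout_pivot [0.613 0.126 0.152] 0.74
T tin_a [ 0.368 -0.266  0.   ] 0.96
T tin_a [0.712 0.109 0.   ] 0.83
T tin_a [ 0.604 -0.361  0.   ] 0.59
T jam [ 0.767 -0.043  0.   ] 0.91
T beaker [ 0.47  -0.383  0.   ] 0.57
T station [ 0.574 -0.117  0.   ] 0.59
```

Scene: the column foot is at (275,285) and the hub at (227,205), with the empty carousel tin at (187,185). Top: the hub is at (328,202) and the column at (244,193). The nozzle is swung to (264,220), the empty tin is at (375,188), and the tarts are at (294,168) and (318,249). I'll refine the station pose by fitting to several detections and checking an overlay.

```bash
cat >> h.py <<'E'
from scipy.optimize import least_squares
def model(x):
    hx,hy,ps,c,s=x   # ps: dir pin->column, c carousel angle, s spout angle
    col=np.array([hx+.255*np.cos(ps),hy+.255*np.sin(ps)])
    e=ps+c; n=ps+np.pi-s
    return {"hub":(hx,hy,.06),"station":(hx,hy,0),"spout_pivot":(*col,.152),
      "empty_tin":(hx+.145*np.cos(e),hy+.145*np.sin(e),.06),
      "nozzle":(col[0]+.11*np.cos(n),col[1]+.11*np.sin(n),.096)}
def collect(bot,names,k,qs=("hub","spout_pivot","empty_tin","nozzle","station")):
    obs=[];P={}
    for i in range(k):
        for n in names:
            p=bot.capture(n);P[n]=p
            for q in qs:
                for r in bot.pinpoint(p,q):
                    if r["conf"]>.4: obs.append((p,q,(r["centre"][1],r["centre"][0]),r["conf"]))
    return obs,P
def fit(obs,x0,free=(0,1,2,3,4),gate=12):
    free=list(free);x0=np.array(x0,float)
    def full(y): x=x0.copy();x[free]=y;return x
    m=model(x0); obs=[o for o in obs if np.linalg.norm(proj(o[0],m[o[1]])[0]-o[2])<gate]
    f=lambda y:np.concatenate([proj(o[0],model(full(y))[o[1]])[0]-o[2] for o in obs])
    r=least_squares(f,x0[free],loss="soft_l1"); return full(r.x),obs,f(r.x)
def overlay(p,x,fn,crop=None,sc=3):
    m=model(x);im=p["img"].copy();im=cv2.resize(im,None,fx=sc,fy=sc,interpolation=cv2.INTER_CUBIC)
    def circ(c,r,z,col):
        a=np.linspace(0,2*np.pi,73);q=proj(p,np.c_[c[0]+r*np.cos(a),c[1]+r*np.sin(a),0*a+z])
        cv2.polylines(im,[((q+.5)*sc-.5).round().astype(int)],True,col,1)
    h=m["hub"];v=m["spout_pivot"];e=m["empty_tin"];n=m["nozzle"]
    circ(h,.07,.012,(0,0,255));circ(h,.022,.078,(0,255,0));circ(v,.022,.172,(0,255,0));circ(e,.04,.069,(255,0,255));circ(n,.018,.172,(255,255,0))
    for k in(1,2):
        a=x[2]+x[3]+k*2*np.pi/3;circ((h[0]+.145*np.cos(a),h[1]+.145*np.sin(a)),.04,.069,(255,0,0))
    if crop: x0,y0,x1,y1=[int(sc*c) for c in crop];im=im[y0:y1,x0:x1]
    cv2.imwrite(fn,im)
E
python3 - <<'E'
from station import bot
from h import *
obs,P=collect(bot,["scene","top"],3)
x,o,r=fit(obs,[.577,-.115,1.457,-2.85,.7],gate=25)
x,o,r=fit(obs,x)
print(x,len(o),np.sqrt((r**2).mean()),bot.sense()["clock"])
for k,v in model(x).items(): print(k,np.round(v,4))
overlay(P["top"],x,"pics/ovt.png",(210,120,430,290),3.5)
overlay(P["scene"],x,"pics/ovs.png",(140,140,330,320),3)
E
```

```text
[ 0.56835116 -0.11241132  1.42481896 -2.74264373  0.90429074] 25 2.1874462960856604 3.85
hub [ 0.5684 -0.1124  0.06  ]
station [ 0.5684 -0.1124  0.    ]
spout_pivot [0.6054 0.1399 0.152 ]
empty_tin [ 0.6046 -0.2528  0.06  ]
nozzle [0.51   0.0852 0.096 ]
```

View pics/ovt.png

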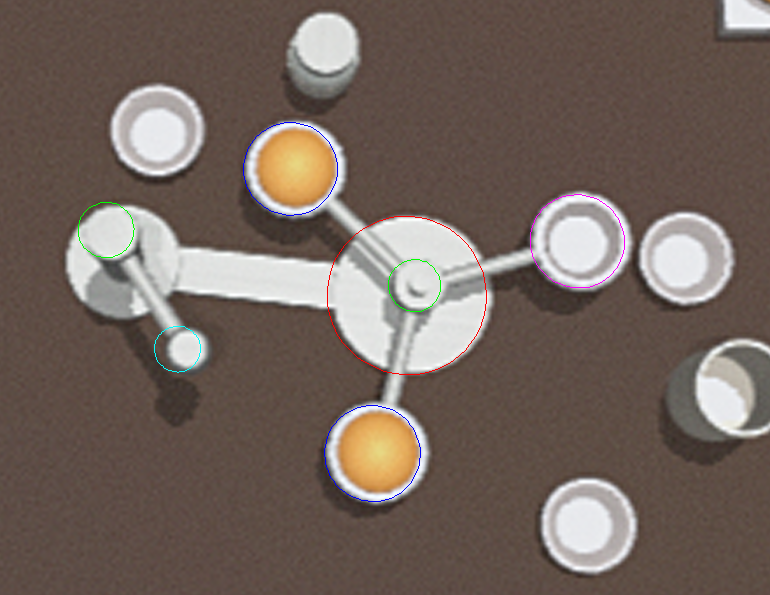

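View pics/ovs.png

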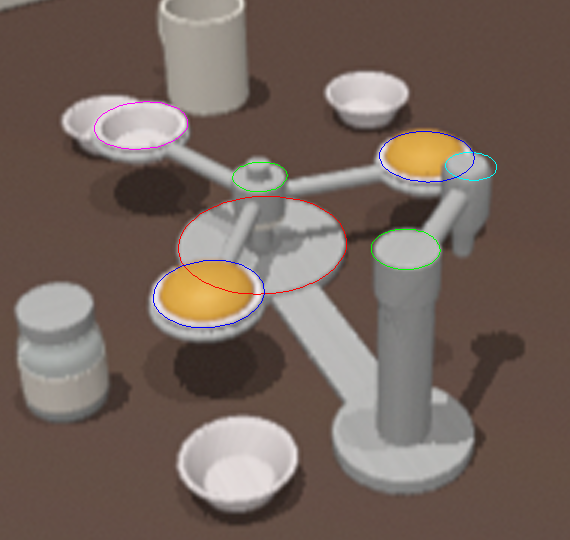

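The overlay fits to within about 2–3 mm, so this is the plan. The empty tin needs about +157° counter-clockwise. I'll push the robot-side tart arm with closed fingers from behind, sweeping on the side away from the spout.

Run:
```python
from station import bot
from h import *
hub=np.array([.568,-.113]);r=.07
for psi in (np.pi/2,-np.pi/2,np.pi,0):
    ori=[0,np.pi/2,psi]
    out=[]
    for a in (115,164,210,260,304):
        a=np.radians(a);j=bot.solve_ik([hub[0]+r*np.cos(a),hub[1]+r*np.sin(a),.06],ori)
        out.append(None if j is None else np.round(j,2))
    print(psi,*out,sep="\n ")
ori=[0,np.pi/2,np.pi/2]
```

```text
1.5707963267948966
 None
 None
 None
 None
 None
-1.5707963267948966
 [-0.16  0.47  1.7  -0.    0.98 -0.16]
 [-0.26  0.41  1.79 -0.    0.95 -0.26]
 [-0.35  0.44  1.73 -0.    0.97 -0.35]
 [-0.38  0.55  1.56 -0.    1.03 -0.38]
 [-0.33  0.64  1.42 -0.    1.09 -0.33]
3.141592653589793
 [-0.16  0.47  1.7  -0.    0.98  1.41]
 [-0.26  0.41  1.79 -0.    0.95  1.31]
 [-0.35  0.44  1.73 -0.    0.97  1.22]
 [-0.38  0.55  1.56 -0.    1.03  1.19]
 [-0.33  0.64  1.42 -0.    1.09  1.24]
0
 [-0.16  0.47  1.7  -0.    0.98 -1.73]
 [-0.26  0.41  1.79  0.    0.95 -1.83]
 [-0.35  0.44  1.73  0.    0.97 -1.92]
 [-0.38  0.55  1.56  0.    1.03 -1.95]
 [-0.33  0.64  1.42  0.    1.09 -1.9 ]
```

Run:
```python
from station import bot
from h import *
hub=np.array([.568,-.113]);r=.07;ori=[0,np.pi/2,-np.pi/2]
P=lambda a,z=.06:[hub[0]+r*np.cos(np.radians(a)),hub[1]+r*np.sin(np.radians(a)),z]
bot.grip(0.0,10)
bot.move_pose(P(110,.22),ori)
bot.movel(P(110,.06),v=.12)
s=bot.sense();print(s["clock"],s["wrist_force"],s["position"],s["gripper_width"])
for a in range(122,200,12):
    bot.movel(P(a),v=.06)
s=bot.sense();print(s["clock"],s["wrist_force"],s["position"])
T=bot.capture("top");S=bot.capture("scene")
cv2.imwrite("pics/t1.png",T["img"]);cv2.imwrite("pics/s1.png",S["img"])
```

```text
9.1333 [ 0.37972799  0.09735088 -0.00760006] [ 0.5444296  -0.04727415  0.06065832] 0.0006232061640851611
11.875 [0.02729113 0.15099602 0.29601807] [ 0.50005144 -0.13024737  0.05993164]
```

View pics/t1.png

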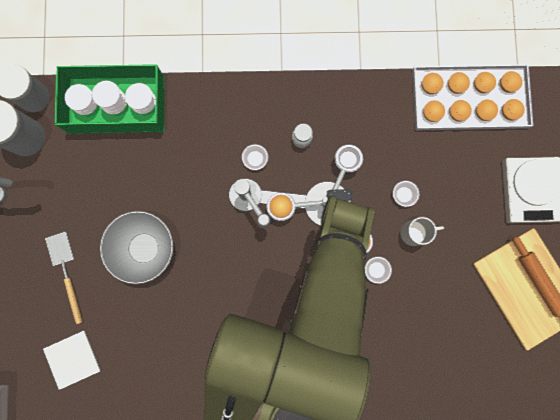

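View pics/s1.png

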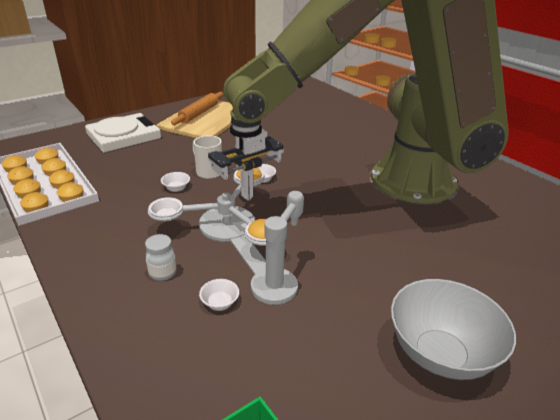

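The carousel is turning as planned: the empty tin is now at (348,158) in the top view and nothing else has moved. I'll continue the sweep and stop short of the target.

```bash
cat > v.py <<'E'
from h import *
def view(bot,tag,x0=[.5695,-.1135,1.425,0,.904],k=1):
    obs,P=collect(bot,["top","scene"],k,("empty_tin","nozzle"))
    for o in obs:
        w=atz(o[0],o[2],.06 if o[1]=="empty_tin" else .096)
        print(o[1],np.round(w,3),round(o[3],2),"c=%.3f"%(np.arctan2(w[1]-x0[1],w[0]-x0[0])-x0[2]) if o[1]=="empty_tin" else "")
    return obs,P
E
python3 - <<'E'
from station import bot
from v import *
hub=np.array([.568,-.113]);r=.07;ori=[0,np.pi/2,-np.pi/2]
P=lambda a,z=.06:[hub[0]+r*np.cos(np.radians(a)),hub[1]+r*np.sin(np.radians(a)),z]
for a in range(206,288,12):
    bot.movel(P(a),v=.06)
bot.movel(P(287),v=.03)
s=bot.sense();print(s["clock"],s["wrist_force"],s["position"])
obs,Q=view(bot,"2")
overlay(Q["top"],[.5695,-.1135,1.425,-.25,.904],"pics/t2.png",(210,120,430,290),3.5)
cv2.imwrite("pics/s2.png",Q["scene"]["img"])
E
```

```text
15.2333 [ 0.12121456 -0.33983248  0.52411874] [ 0.58859507 -0.17988634  0.0599635 ]
empty_tin [0.628 0.021 0.06 ] 0.68 c=-0.266
empty_tin [0.633 0.025 0.06 ] 0.6 c=-0.287
nozzle [0.519 0.091 0.096] 0.56
```

View pics/t2.png

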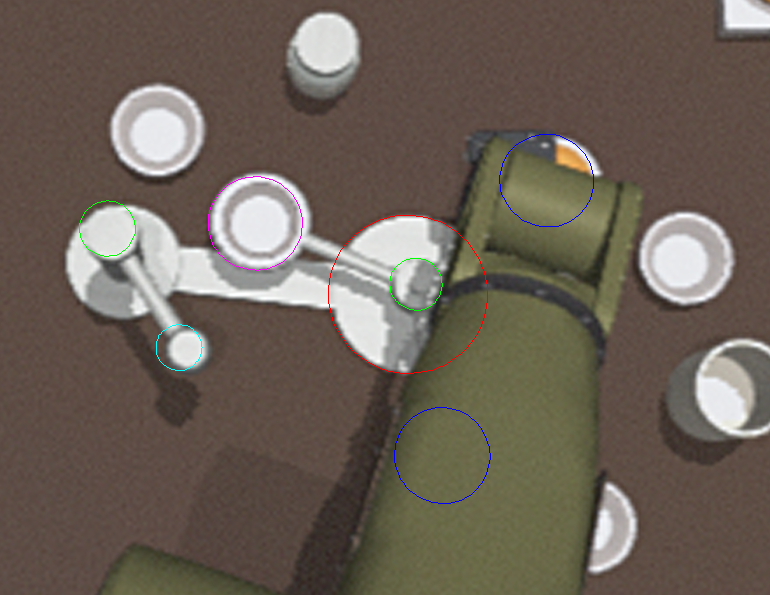

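View pics/s2.png

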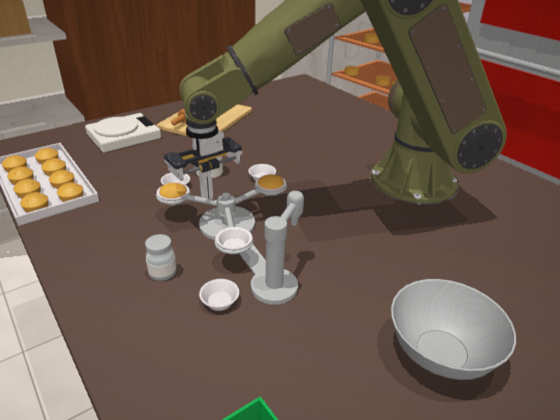

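The empty tin is at about c = −0.26. I'll push another 0.21 rad, then retract and measure carefully from close up with the wrist camera.

Run:
```python
from station import bot
from v import *
hub=np.array([.568,-.113]);r=.07;ori=[0,np.pi/2,-np.pi/2]
P=lambda a,z=.06:[hub[0]+r*np.cos(np.radians(a)),hub[1]+r*np.sin(np.radians(a)),z]
bot.movel(P(293),v=.03);bot.movel(P(299),v=.02)
bot.movel(P(296),v=.06)
bot.movel(P(290,.2),v=.2)
# where is wrist cam relative to tool
p=bot.capture("wrist")
c,d=ray(p,(280,210));s=bot.sense();print(c,d,s["position"],s["clock"])
cv2.imwrite("pics/w3.png",p["img"])
bot.move_pose([.45,-.09,.36],ori)
T=bot.capture("top")
p=bot.capture("wrist");cv2.imwrite("pics/w4.png",p["img"]);c,d=ray(p,(280,210));print(c,d,bot.sense()["clock"])
x=[.5695,-.1135,1.425,-.04,.904]
overlay(T,x,"pics/t4.png",(210,120,430,290),3.5)
overlay(p,x,"pics/w4o.png",None,1.4)
import pickle;pickle.dump((T,p),open("p4.pkl","wb"))
```

```text
[ 0.5928749  -0.09977525  0.36444701] [ 0.00487429 -0.27575894 -0.96124678] [ 0.59148252 -0.17856727  0.19836809] 17.5917
[ 0.45194594 -0.01152677  0.52428726] [ 0.00414745 -0.27575908 -0.96125015] 18.6167
```

View pics/t4.png

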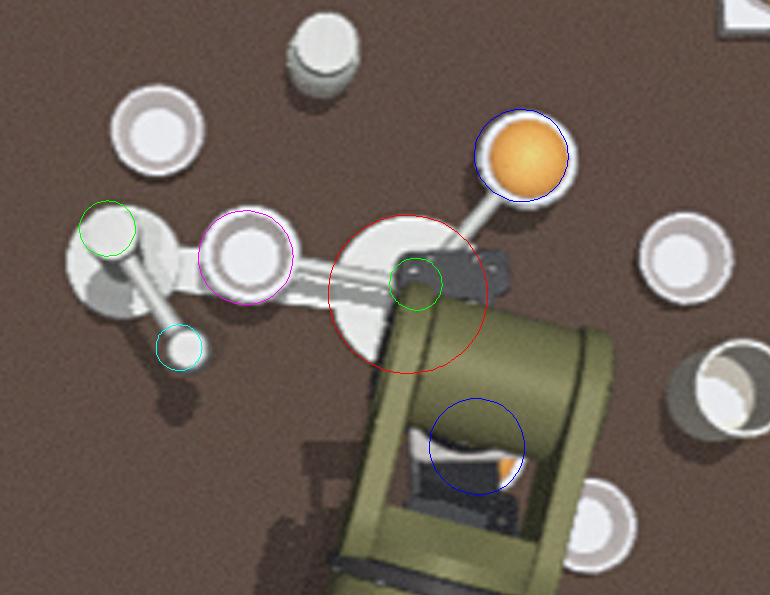

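View pics/w4o.png

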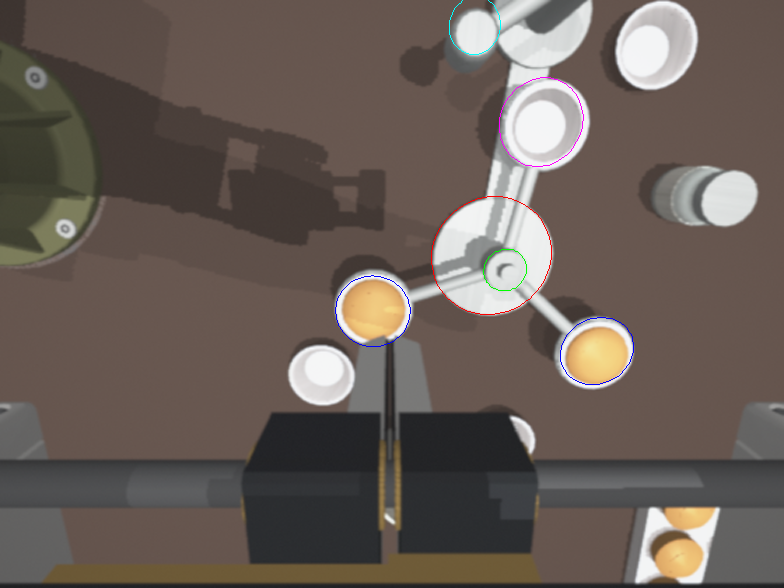

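Run:
```python
from station import bot
from v import *
import pickle
ori=[0,np.pi/2,-np.pi/2]
bot.move_pose([.50,.09,.33],ori)
T=bot.capture("top");W=bot.capture("wrist");S=bot.capture("scene")
R=[]
for p,n in((T,"T"),(W,"W"),(S,"S")):
    for q in ("hub","spout_pivot","empty_tin","nozzle","station"):
        for r in bot.pinpoint(p,q):
            if r["conf"]>.4:
                R.append((n,q,(r["centre"][1],r["centre"][0]),r["conf"])); print(R[-1])
pickle.dump((T,W,S,R),open("p5.pkl","wb"))
D=dict(T=T,W=W,S=S)
obs=[(D[a],b,c,d) for a,b,c,d in R]
x,o,r=fit(obs,[.5695,-.1135,1.425,-.04,.904],gate=20);print(x,len(o),np.sqrt((r**2).mean()),bot.sense()["clock"])
x=[.5695,-.1135,1.425,-.04,.904]
overlay(T,x,"pics/t5.png",(210,120,430,290),3.5)
overlay(W,x,"pics/w5.png",None,1.4)
```

```text
('T', 'hub', (327.9, 203.0), 0.92)
('T', 'spout_pivot', (247.7, 185.1), 0.48)
('T', 'empty_tin', (282.1, 191.3), 0.6)
('T', 'station', (325.8, 204.3), 0.97)
('W', 'spout_pivot', (375.7, 149.7), 0.9)
('W', 'empty_tin', (349.0, 219.9), 0.58)
('W', 'nozzle', (317.3, 289.4), 0.47)
('W', 'station', (316.7, 288.2), 0.62)
('S', 'hub', (227.9, 203.2), 0.68)
('S', 'empty_tin', (247.7, 235.3), 0.59)
('S', 'nozzle', (295.1, 225.5), 0.74)
('S', 'nozzle', (248.6, 236.0), 0.67)
('S', 'station', (228.4, 223.6), 0.85)
[ 0.56608144 -0.11569113  1.4110532  -0.09140429  0.93019396] 11 1.7211339226330291 20.3
```

View pics/t5.png

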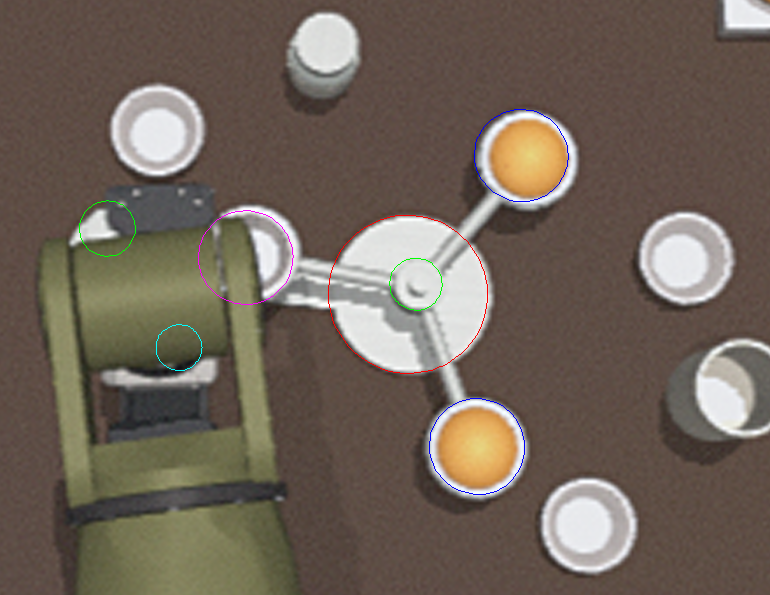

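View pics/w5.png

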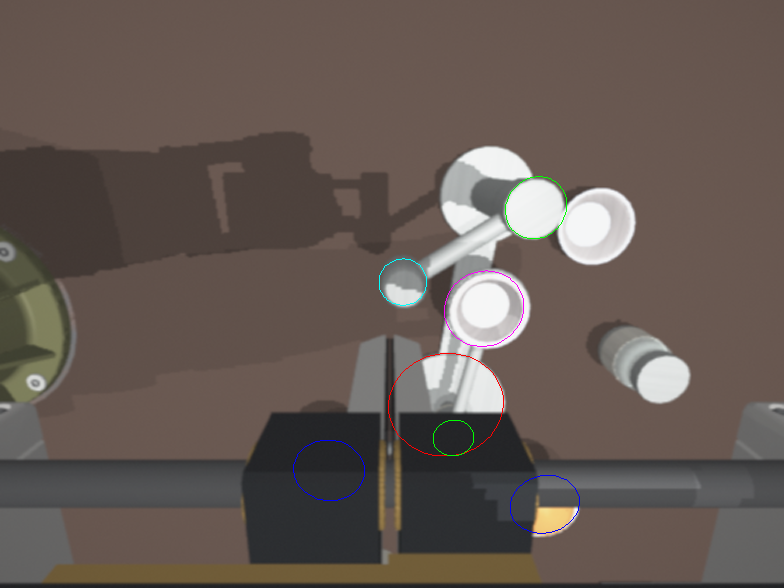

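```bash
cat > edge.py <<'E'
from h import *
from scipy.optimize import minimize
from scipy.ndimage import map_coordinates
def circscore(p,g,c,r,z,cap):
    a=np.linspace(0,2*np.pi,180,endpoint=False)
    def s(rr):
        q=proj(p,np.c_[c[0]+rr*np.cos(a),c[1]+rr*np.sin(a),0*a+z]);return map_coordinates(g,[q[:,1],q[:,0]],order=1,mode="nearest")
    return np.clip(s(r-.0025)-s(r+.0025),0,cap).mean()
def fitc(p,c0,r0,z,fitr=False,ch=None,cap=60,span=.008):
    g=cv2.GaussianBlur(p["img"],(0,0),.7).astype(float);g=g.min(2) if ch is None else g[:,:,ch]
    best=None
    f=lambda v:-circscore(p,g,v[:2],v[2] if fitr else r0,z,cap)
    for dx in np.linspace(-span,span,7):
        for dy in np.linspace(-span,span,7):
            for dr in ((-.004,-.002,0,.002,.004,.006) if fitr else (0,)):
                v=[c0[0]+dx,c0[1]+dy]+([r0+dr] if fitr else [])
                w=f(v)
                if best is None or w<best[0]: best=(w,v)
    r=minimize(f,best[1],method="Nelder-Mead",options=dict(xatol=1e-5,fatol=1e-4,initial_simplex=[best[1]]+[list(np.array(best[1])+e) for e in np.eye(len(best[1]))*.0015]))
    return r.x,-r.fun
E
python3 - <<'E'
from edge import *
import pickle
T4,W4=pickle.load(open("p4.pkl","rb"));T5,W5,S5,_=pickle.load(open("p5.pkl","rb"))
T0=dict(T4);T0["img"]=cv2.imread("pics/top0.png")
m=model([.5695,-.1135,1.425,-.04,.904])
h=m["hub"][:2];c=m["spout_pivot"][:2];e=m["empty_tin"][:2]
for n,p in(("T0",T0),("T4",T4),("T5",T5),("W4",W4),("W5",W5)):
    print(n,"hubfoot",fitc(p,h,.07,.012), "colfoot",fitc(p,c,.05,.012,True))
    print("   collar",fitc(p,c,.022,.172))
    if n!="T0": print("   tin",fitc(p,e,.041,.069,True))
E
```

```text
T0 hubfoot (array([ 0.56858506, -0.11826073]), np.float64(50.57594448293239)) colfoot (array([0.60371601, 0.13822755, 0.05000544]), np.float64(51.868274621016))
   collar (array([0.60510047, 0.13630763]), np.float64(41.9480173284825))
T4 hubfoot (array([ 0.57141607, -0.11550867]), np.float64(29.340892669454693)) colfoot (array([0.60370853, 0.13817477, 0.05003095]), np.float64(51.8245946994536))
   collar (array([0.60510526, 0.13630756]), np.float64(41.90453294665856))
   tin (array([0.59966282, 0.02450472, 0.04043674]), np.float64(55.15035064524332))
T5 hubfoot (array([ 0.56959578, -0.11752825]), np.float64(51.91051798495339)) colfoot (array([0.60777796, 0.13605531, 0.04859592]), np.float64(12.952305615775888))
   collar (array([0.59722918, 0.14573445]), np.float64(21.55051165252487))
   tin (array([0.60132427, 0.02334235, 0.04099926]), np.float64(36.20908877459033))
W4 hubfoot (array([ 0.57182722, -0.11725202]), np.float64(51.23252220331347)) colfoot (array([0.60722574, 0.14176264, 0.0512649 ]), np.float64(34.63612396370172))
   collar (array([0.60474018, 0.1178076 ]), np.float64(11.891788051944038))
   tin (array([0.60152924, 0.02629671, 0.03926163]), np.float64(57.082526616211524))
W5 hubfoot (array([ 0.57440193, -0.11646028]), np.float64(21.052090455847495)) colfoot (array([0.60598235, 0.13964346, 0.05092464]), np.float64(42.90196117660563))
   collar (array([0.60575392, 0.13850035]), np.float64(48.88444613175395))
   tin (array([0.60407829, 0.02773947, 0.04137112]), np.float64(57.50232842988979))
```

Edge fits in the top view give hub (0.569, −0.118) and column (0.604, 0.138), so the pin-to-column direction is 1.436 rad. Their distance is 0.258 m against 0.255 nominal. The tin is 0.146 m from the hub and at c ≈ −0.075. Next is a slow final push of about 0.075 rad, checked with the same fit.

Run:
```python
from station import bot
from edge import *
hub=np.array([.568,-.113]);r=.07;ori=[0,np.pi/2,-np.pi/2]
P=lambda a,z=.06:[hub[0]+r*np.cos(np.radians(a)),hub[1]+r*np.sin(np.radians(a)),z]
bot.move_pose(P(285,.2),ori)
bot.movel(P(288,.06),v=.15)
H=np.array([.569,-.118])
def meas():
    T=bot.capture("top")
    v,s=fitc(T,H+.145*np.array([np.cos(1.42),np.sin(1.42)]),.0405,.069,False,span=.012)
    d=v[:2]-H;print("c=%.4f R=%.4f s=%.0f"%(np.arctan2(d[1],d[0])-1.436,np.hypot(*d),s),bot.sense()["clock"],bot.sense()["wrist_force"].round(1));return T,np.arctan2(d[1],d[0])-1.436
bot.movel(P(296),v=.06);meas()
bot.movel(P(299.5),v=.02);meas()
a=301
bot.movel(P(a),v=.015);T,c=meas()
for i in range(3):
    if c>-.008: break
    a+=np.degrees(-c)*.9; bot.movel(P(a),v=.012);T,c=meas()
cv2.imwrite("pics/t6.png",T["img"]);print(a)
```

```text
c=-0.0778 R=0.1458 s=55 22.9417 [ 0.8 -0.   0.3]
c=-0.0774 R=0.1458 s=55 23.3583 [-0.6 -0.1  0.8]
c=-0.0521 R=0.1459 s=55 23.6833 [0.3 0.2 0.8]
c=-0.0038 R=0.1454 s=54 24.1583 [ 0.8  0.6 -0.1]
303.68818807502527
```

Run:
```python
from station import bot
from edge import *
import pickle
hub=np.array([.568,-.113]);r=.07;ori=[0,np.pi/2,-np.pi/2]
P=lambda a,z=.06:[hub[0]+r*np.cos(np.radians(a)),hub[1]+r*np.sin(np.radians(a)),z]
bot.movel(P(298),v=.06);bot.movel(P(290,.25),v=.2)
bot.move_pose([.42,-.02,.36],ori)
T=bot.capture("top");W=bot.capture("wrist")
pickle.dump((T,W),open("p7.pkl","wb"));print(bot.sense()["clock"])
x=[.569,-.1175,1.436,0,.92];m=model(x)
for n,p in(("T",T),("W",W)):
    o={}
    for k,c,rr,z in(("hubfoot",m["hub"],.07,.012),("colfoot",m["spout_pivot"],.05,.012),("collar",m["spout_pivot"],.022,.172),("tin",m["empty_tin"],.0405,.069),("noz",m["nozzle"],.018,.172)):
        v,s=fitc(p,c[:2],rr,z);print(n,k,v.round(4),round(s));o[k]=v
    d=o["tin"]-o["hubfoot"];q=o["colfoot"]-o["hubfoot"];print("c",np.arctan2(d[1],d[0])-np.arctan2(q[1],q[0]))
overlay(T,x,"pics/t7.png",(210,120,430,290),3.5)
overlay(W,x,"pics/w7.png",None,1.4)
```

```text
26.6333
T hubfoot [ 0.5684 -0.1181] 43
T colfoot [0.6037 0.1381] 52
T collar [0.6051 0.1363] 42
T tin [0.5891 0.026 ] 54
T noz [0.5098 0.077 ] 53
c -0.00571994607085502
W hubfoot [ 0.5717 -0.1166] 51
W colfoot [0.606  0.1405] 49
W collar [0.6059 0.1379] 60
W tin [0.5922 0.0287] 56
W noz [0.508  0.0777] 42
c -0.007612583222127656
```

View pics/t7.png

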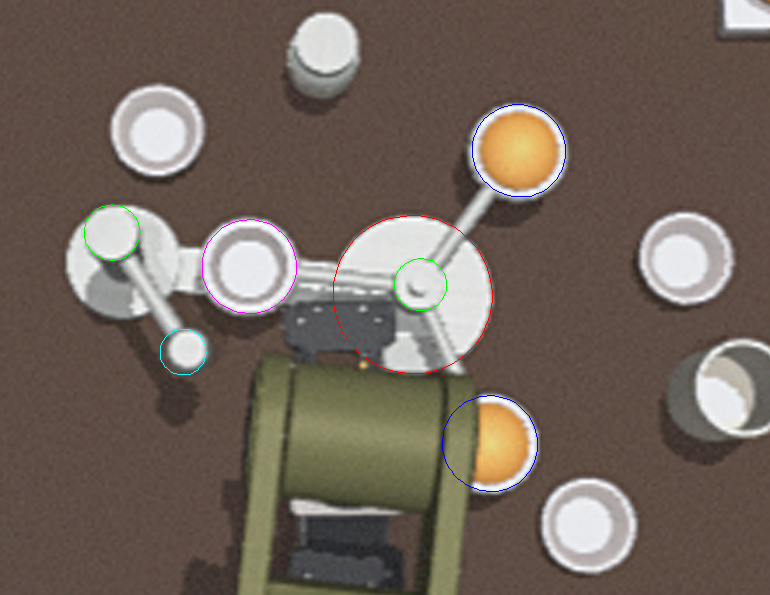

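View pics/w7.png

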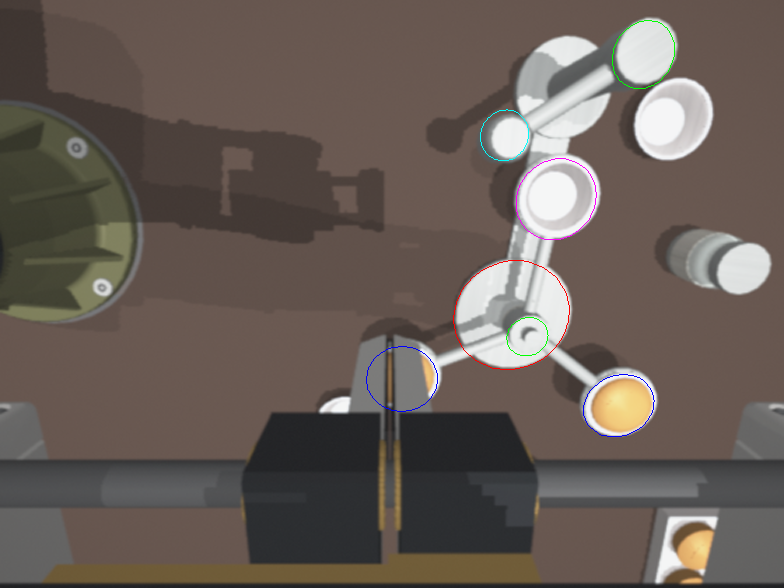

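c is about −0.006 rad in both views, which is 0.9 mm at the tin, so the carousel is good. The spout is at about 0.88 rad. I'll now push its bar from the robot side, first only to about 0.12.

```bash
cat > sp.py <<'E'
from edge import *
import pickle
ori=[0,np.pi/2,-np.pi/2];col=np.array([.605,.138]);r=.06
P=lambda a,z=.152:[col[0]+r*np.cos(np.radians(a)),col[1]+r*np.sin(np.radians(a)),z]
def check(bot,tag,s0,pose=[.40,-.02,.36]):
    bot.move_pose(pose,ori)
    T=bot.capture("top");W=bot.capture("wrist");S=bot.capture("scene");cv2.imwrite(f"pics/s{tag}.png",S["img"])
    pickle.dump((T,W,S),open(f"p{tag}.pkl","wb"));print(bot.sense()["clock"])
    x=[.569,-.1175,1.436,0,s0];m=model(x)
    for n,p in(("T",T),("W",W)):
        o={}
        for k,c,rr,z in(("hubfoot",m["hub"],.07,.012),("colfoot",m["spout_pivot"],.05,.012),("collar",m["spout_pivot"],.022,.172),("tin",m["empty_tin"],.0405,.069),("noz",m["nozzle"],.018,.172)):
            v,s=fitc(p,c[:2],rr,z,span=.012 if k=="noz" else .008);print(n,k,v.round(4),round(s));o[k]=v
        d=o["tin"]-o["hubfoot"];q=o["colfoot"]-o["hubfoot"];u=o["collar"]-o["noz"]
        A=lambda w:np.arctan2(w[1],w[0])
        print("c %.4f s %.4f (R %.4f)"%(A(d)-A(q),-(A(u)-1.436),np.hypot(*u)))
    overlay(T,x,f"pics/t{tag}.png",(210,120,430,290),3.5);overlay(W,x,f"pics/w{tag}.png",None,1.4)
E
python3 - <<'E'
from station import bot
from sp import *
bot.move_pose(P(165,.26),ori);bot.movel(P(165),v=.15)
print(bot.sense()["clock"],bot.sense()["wrist_force"])
for a in (177,189,201,213,225): bot.movel(P(a),v=.06)
bot.movel(P(235),v=.03);s=bot.sense();print(s["clock"],s["wrist_force"])
bot.movel(P(225),v=.06);bot.movel(P(210,.25),v=.2)
check(bot,"8",.12)
E
```

```text
28.4417 [ 0.72727004 -0.05942726  0.7115866 ]
30.7333 [ 0.08834892 -0.18990682 -0.26088597]
32.7667
T hubfoot [ 0.5706 -0.1178] 45
T colfoot [0.6033 0.1375] 53
T collar [0.6052 0.1363] 42
T tin [0.5892 0.0264] 51
T noz [0.5717 0.0226] 30
c -0.0005 s 0.1516 (R 0.1185)
W hubfoot [ 0.5713 -0.1174] 51
W colfoot [0.6061 0.1406] 48
W collar [0.6042 0.1394] 58
W tin [0.5912 0.0283] 42
W noz [0.5817 0.0303] 43
c -0.0020 s 0.0684 (R 0.1113)
```

View pics/t8.png

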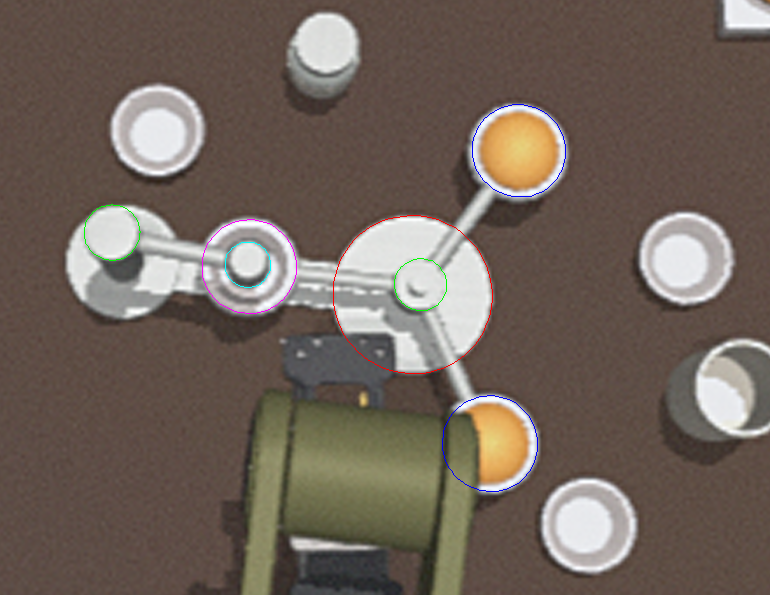

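View pics/w8.png

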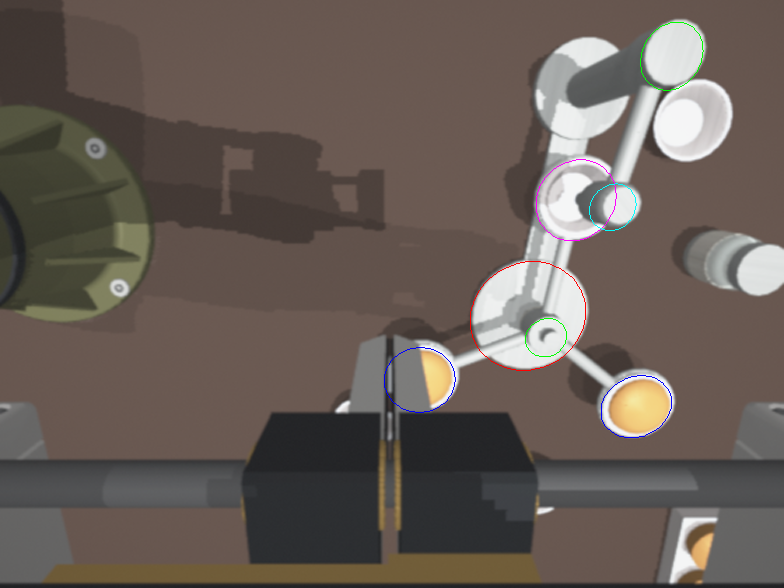

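The carousel stays at c ≈ 0 and the spout is somewhere around 0.07–0.10. The nozzle circle fit in the top view failed because it is white on white. I'll use a constrained fit of the angle with bar edges and nozzle rim.

```bash
cat > sfit.py <<'E'
from edge import *
def sfit(p,colxy,ps,rng):
    g=cv2.GaussianBlur(p["img"],(0,0),.7).astype(float).mean(2)
    smp=lambda X:(lambda q:map_coordinates(g,[q[:,1],q[:,0]],order=1))(proj(p,X))
    res=[]
    for s in rng:
        n=ps+np.pi-s;u=np.array([np.cos(n),np.sin(n)]);w=np.array([-u[1],u[0]])
        rr=np.linspace(.03,.085,60);e=0
        for sg in(1,-1):
            f=lambda o:smp(np.c_[colxy+rr[:,None]*u+sg*o*w,0*rr+.152])
            e+=np.clip(np.abs(f(.008-.002)-f(.008+.002)),0,40).mean()
        c=colxy+.11*u;a=np.linspace(0,2*np.pi,120,endpoint=False)
        f=lambda r:smp(np.c_[c[0]+r*np.cos(a),c[1]+r*np.sin(a),0*a+.172])
        e2=np.clip(np.abs(f(.016)-f(.020)),0,40).mean()
        res.append((e,e2))
    res=np.array(res);return rng[res[:,0].argmax()],rng[res[:,1].argmax()],res.max(0)
E
python3 - <<'E'
from sfit import *
import pickle
T7,W7=pickle.load(open("p7.pkl","rb"))
T8,W8,S8=pickle.load(open("p8.pkl","rb"))
r=np.arange(-.1,.3,.004);r7=np.arange(.7,1.1,.004)
print("T7",sfit(T7,np.array([.6051,.1363]),1.436,r7),"W7",sfit(W7,np.array([.6059,.1379]),1.436,r7))
print("T8",sfit(T8,np.array([.6051,.1363]),1.436,r),"W8",sfit(W8,np.array([.605,.139]),1.436,r))
im=cv2.resize(S8["img"][170:310,180:330],None,fx=5,fy=5,interpolation=cv2.INTER_CUBIC)[:600,:750];cv2.imwrite("pics/s8z.png",im)
E
```

```text
T7 (np.float64(0.8680000000000001), np.float64(0.8800000000000001), array([52.73956275, 33.25792888])) W7 (np.float64(0.8640000000000001), np.float64(0.8720000000000001), array([68.73694452, 35.87219164]))
T8 (np.float64(0.1320000000000002), np.float64(0.1400000000000002), array([63.31464408, 34.21806899])) W8 (np.float64(0.024000000000000105), np.float64(0.08800000000000016), array([80.        , 31.72101696]))
```

View pics/s8z.png

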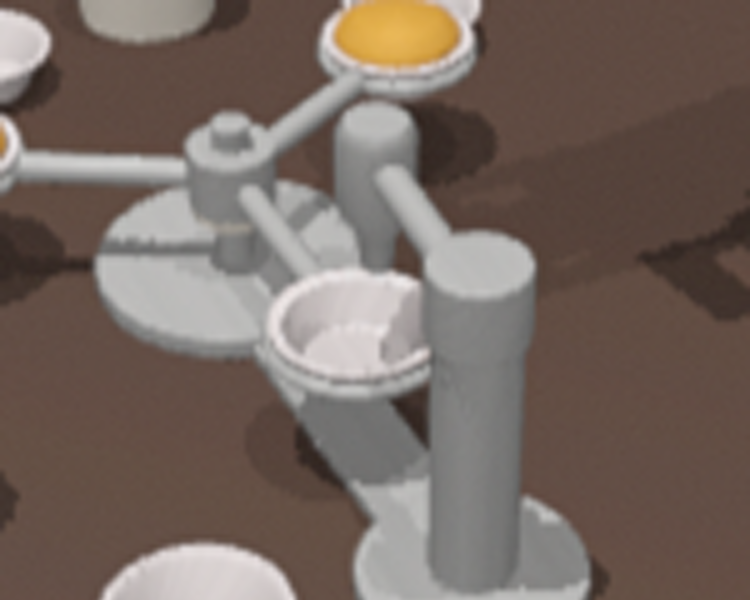

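```bash
cat > ov2.py <<'E'
from edge import *
def ov2(p,colxy,ps,ss,crop,sc):
    x0,y0,x1,y1=crop
    tiles=[]
    for s in ss:
        im=cv2.resize(p["img"][y0:y1,x0:x1],None,fx=sc,fy=sc,interpolation=cv2.INTER_CUBIC)
        tr=lambda q:((q-[x0,y0]+.5)*sc-.5).round().astype(int)
        n=ps+np.pi-s;u=np.array([np.cos(n),np.sin(n)]);w=np.array([-u[1],u[0]])
        a=np.linspace(0,2*np.pi,60)
        for c,r,z in((colxy,.022,.172),(colxy+.11*u,.018,.172)):
            cv2.polylines(im,[tr(proj(p,np.c_[c[0]+r*np.cos(a),c[1]+r*np.sin(a),0*a+z]))],True,(0,0,255),1)
        for sg in(1,-1):
            cv2.polylines(im,[tr(proj(p,[[*(colxy+k*u+sg*.008*w),.152] for k in(.025,.09)]))],False,(0,255,0),1)
        cv2.putText(im,f"{s:.2f}",(5,15),0,.5,(0,0,255),1);tiles.append(im)
    return np.hstack(tiles)
E
python3 - <<'E'
from ov2 import *
import pickle
T8,W8,S8=pickle.load(open("p8.pkl","rb"))
g=fitc(S8,(.605,.138),.022,.172);print(g)
cs=g[0]
cv2.imwrite("pics/o8T.png",ov2(T8,np.array([.6051,.1363]),1.436,[.08,.13],(225,175,305,215),4.9))
cv2.imwrite("pics/o8W.png",ov2(W8,fitc(W8,(.605,.138),.022,.172)[0],1.436,[.04,.08,.13],(410,5,520,175),2.4))
cv2.imwrite("pics/o8S.png",ov2(S8,cs,1.436,[.04,.08,.13],(235,180,300,250),4))
a,b,c=[cv2.imread(f"pics/o8{k}.png") for k in "TWS"]
print(a.shape,b.shape,c.shape)
W=max(a.shape[1],c.shape[1]);f=lambda i:np.pad(i,((0,0),(0,W-i.shape[1]),(0,0)))
cv2.imwrite("pics/o8TS.png",np.vstack([f(a),f(c)]))
E
```

```text
(array([0.60382567, 0.14046226]), np.float64(48.20436360707022))
(196, 784, 3) (408, 792, 3) (280, 780, 3)
```

View pics/o8TS.png

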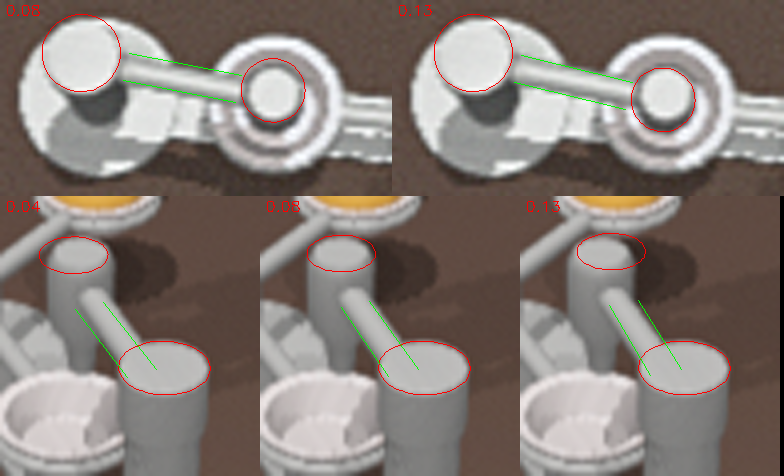

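View pics/o8W.png

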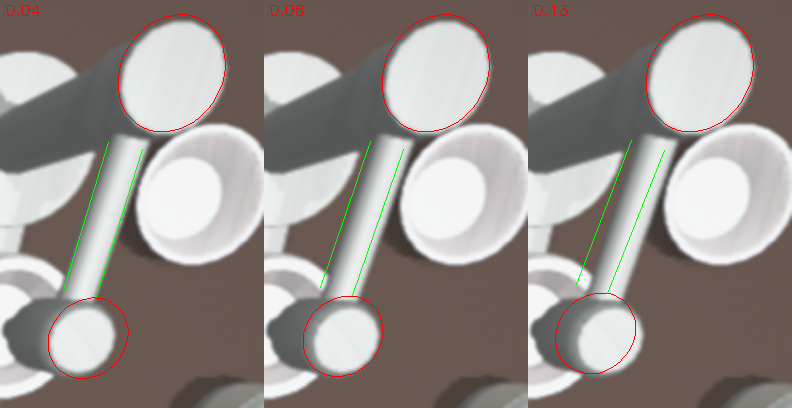

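```bash
cat > capm.py <<'E'
from edge import *
def capfit(D,s0):
    for n,p in D.items():
        m=model([.569,-.1175,1.436,0,s0])
        c,sc=fitc(p,m["spout_pivot"][:2],.0215,.172,span=.006)
        u=1.436+np.pi-s0;q=c+.11*np.array([np.cos(u),np.sin(u)])
        for rr in(.0145,.0155):
            g=cv2.GaussianBlur(p["img"],(0,0),.5).astype(float).min(2)
            v,k=fitc(p,q,rr,.172,span=.006,cap=40)
            d=c-v;print(n,rr,"s=%.4f R=%.4f score %.0f"%(1.436-np.arctan2(d[1],d[0]),np.hypot(*d),k),c.round(4),v.round(4))
E
python3 - <<'E'
from capm import *
import pickle
T7,W7=pickle.load(open("p7.pkl","rb"));T8,W8,S8=pickle.load(open("p8.pkl","rb"))
capfit(dict(T=T7,W=W7),.875);capfit(dict(T=T8,W=W8,S=S8),.08)
E
```

```text
T 0.0145 s=0.8788 R=0.1145 score 40 [0.6054 0.1363] [0.5083 0.0758]
T 0.0155 s=0.8879 R=0.1162 score 40 [0.6054 0.1363] [0.5063 0.0758]
W 0.0145 s=0.8750 R=0.1100 score 40 [0.6033 0.1372] [0.5101 0.0787]
W 0.0155 s=0.8813 R=0.1102 score 40 [0.6033 0.1372] [0.5096 0.0791]
T 0.0145 s=0.1054 R=0.1103 score 39 [0.6055 0.1363] [0.5793 0.0291]
T 0.0155 s=0.0976 R=0.1109 score 35 [0.6055 0.1363] [0.58   0.0284]
W 0.0145 s=0.0762 R=0.1120 score 40 [0.6041 0.1398] [0.5807 0.0303]
W 0.0155 s=0.0431 R=0.1120 score 40 [0.6041 0.1398] [0.5843 0.0296]
S 0.0145 s=0.0731 R=0.1099 score 34 [0.6043 0.1408] [0.5816 0.0332]
S 0.0155 s=0.0665 R=0.1093 score 34 [0.6043 0.1408] [0.5824 0.0337]
```

The consensus of the three views is about 0.08 rad. I'll push that last bit slowly. Then I'll check from a wrist pose lying in the pin–column plane, where hub, tin, nozzle and collar must appear collinear whatever the calibration.

```bash
cat > pl.py <<'E'
from capm import *
import pickle
from sp import ori
def plane(bot,tag,s0):
    bot.move_pose([.590,-.03,.38],ori)
    W=bot.capture("wrist");S=bot.capture("scene");print(bot.sense()["clock"])
    bot.move_pose([.40,-.05,.36],ori);T=bot.capture("top")
    pickle.dump((T,W,S),open(f"p{tag}.pkl","wb"))
    capfit(dict(T=T,W=W,S=S),s0)
    x=[.569,-.1175,1.436,0,s0]
    overlay(W,x,f"pics/w{tag}.png",None,1.4);overlay(T,x,f"pics/t{tag}.png",(210,120,430,290),3.5)
    cv2.imwrite(f"pics/s{tag}z.png",cv2.resize(S["img"][170:310,180:330],None,fx=4,fy=4,interpolation=cv2.INTER_CUBIC))
E
python3 - <<'E'
from station import bot
from sp import *
from pl import plane
bot.move_pose(P(215,.25),ori);bot.movel(P(222),v=.15)
bot.movel(P(234),v=.06);bot.movel(P(239),v=.015);bot.sleep(.1);print(bot.sense()["wrist_force"])
bot.movel(P(230),v=.06);bot.movel(P(215,.25),v=.2)
plane(bot,"9",.01)
E
```

```text
[-0.45208937 -0.31044318 -0.14840004]
37.2833
T 0.0145 s=0.0430 R=0.1107 score 40 [0.6054 0.136 ] [0.5858 0.027 ]
T 0.0155 s=0.0494 R=0.1107 score 38 [0.6054 0.136 ] [0.5851 0.0272]
W 0.0145 s=0.0229 R=0.1109 score 37 [0.6047 0.1398] [0.5872 0.0303]
W 0.0155 s=-0.0472 R=0.1075 score 23 [0.6047 0.1398] [0.5953 0.0327]
S 0.0145 s=0.0210 R=0.1081 score 28 [0.604 0.141] [0.5872 0.0343]
S 0.0155 s=0.0241 R=0.1070 score 29 [0.604 0.141] [0.5871 0.0354]
```

View pics/w9.png

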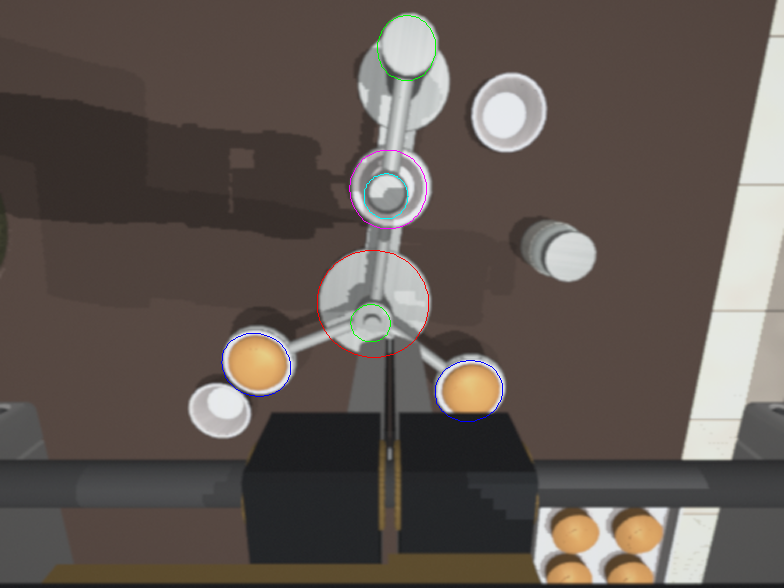

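View pics/t9.png

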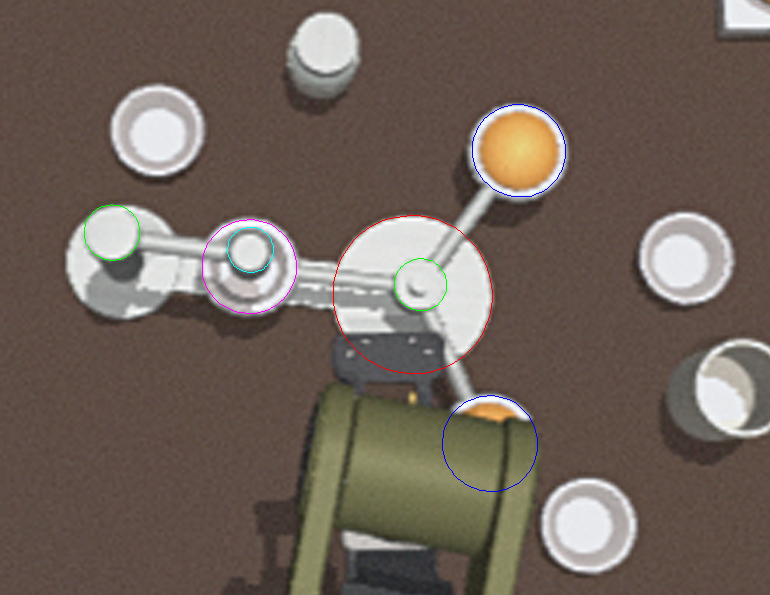

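View pics/s9z.png

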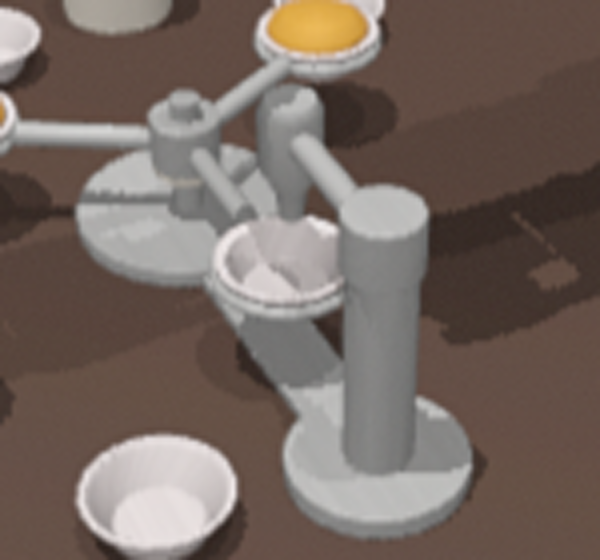

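Run:
```python
import cv2,pickle,numpy as np
T,W,S=pickle.load(open("p9.pkl","rb"))
im=cv2.resize(W["img"][100:170,240:320],None,fx=8,fy=8,interpolation=cv2.INTER_CUBIC);cv2.imwrite("pics/w9a.png",im)
a=cv2.resize(W["img"][5:65,255:325],None,fx=5.5,fy=5.5,interpolation=cv2.INTER_CUBIC)
b=cv2.resize(W["img"][200:260,230:300],None,fx=5.5,fy=5.5,interpolation=cv2.INTER_CUBIC)
cv2.imwrite("pics/w9b.png",np.hstack([a,b]))
```

```text
(no output)
```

View pics/w9a.png

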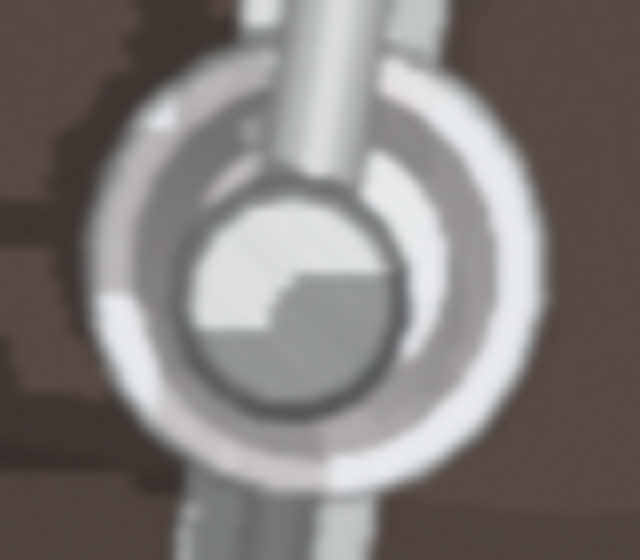

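View pics/w9b.png

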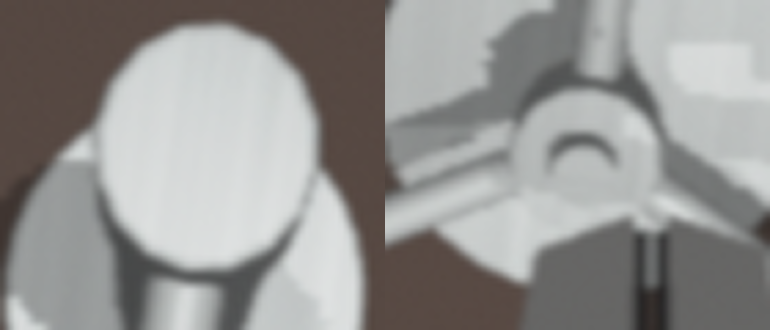

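The in-plane wrist view has the collar at (293.0,31.5), hub at (266.4,227.3), tin at (279.5,133.3) and nozzle at (276.8,137.5). The tin lies on the line within 0.3 px. The nozzle is 1.8 px to the robot side, so s ≈ +0.02 (2 mm). One small extra push should close that.

Run:
```python
from station import bot
from sp import *
from pl import plane
bot.move_pose(P(215,.25),ori);bot.movel(P(224),v=.15)
bot.movel(P(236),v=.06);bot.movel(P(240.3),v=.015);bot.sleep(.1)
bot.movel(P(231),v=.06);bot.movel(P(215,.25),v=.2)
plane(bot,"10",0)
T,W,S=pickle.load(open("p10.pkl","rb"))
im=cv2.resize(W["img"][100:170,240:320],None,fx=8,fy=8,interpolation=cv2.INTER_CUBIC);cv2.imwrite("pics/w10a.png",im)
a=cv2.resize(W["img"][5:65,255:325],None,fx=5.5,fy=5.5,interpolation=cv2.INTER_CUBIC)
b=cv2.resize(W["img"][200:260,230:300],None,fx=5.5,fy=5.5,interpolation=cv2.INTER_CUBIC)
cv2.imwrite("pics/w10b.png",np.hstack([a,b]))
print(bot.sense()["clock"])
```

```text
42.65
T 0.0145 s=0.0333 R=0.1104 score 40 [0.6054 0.1358] [0.5869 0.0269]
T 0.0155 s=0.0361 R=0.1105 score 35 [0.6054 0.1358] [0.5866 0.027 ]
W 0.0145 s=0.0007 R=0.1110 score 37 [0.6047 0.1398] [0.5897 0.0298]
W 0.0155 s=-0.0469 R=0.1084 score 22 [0.6047 0.1398] [0.5952 0.0319]
S 0.0145 s=0.0055 R=0.1076 score 26 [0.604 0.141] [0.589  0.0344]
S 0.0155 s=0.0108 R=0.1068 score 27 [0.604 0.141] [0.5885 0.0353]
43.4917
```

View pics/w10a.png

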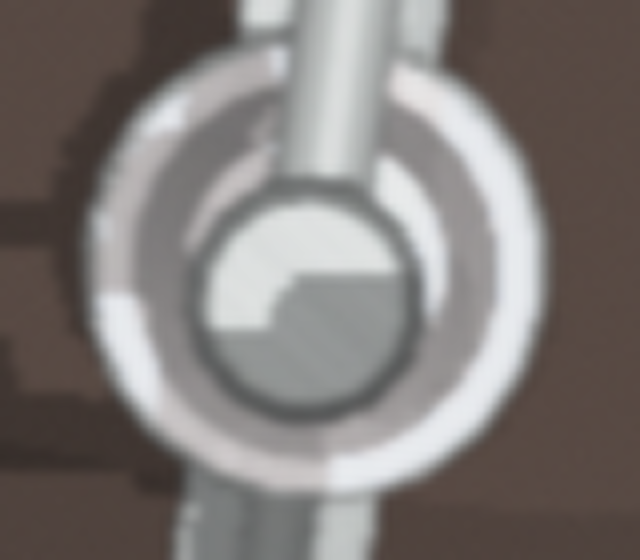

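View pics/w10b.png

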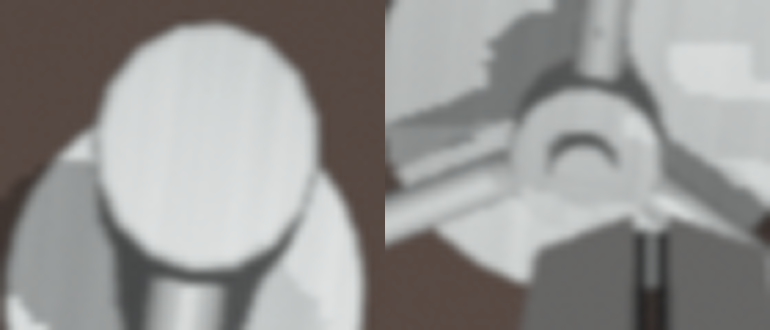

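View pics/t10.png

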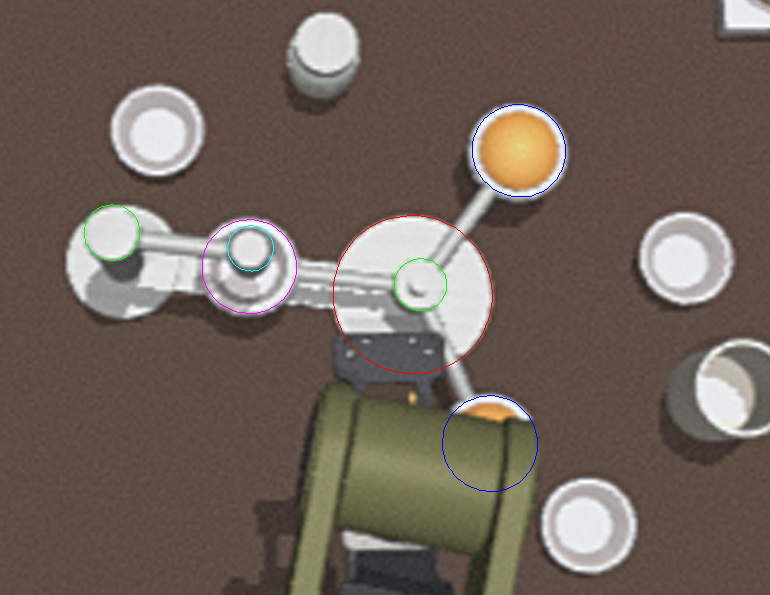

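The nozzle is now 0.6 px (about 0.7 mm) off the pin–column line with the tin centred on it. The bystanders are unchanged and the arm is clear, so I'm handing in.

Run:
```python
from station import bot
print(bot.finish_job(),bot.sense()["clock"])
```

```text
the job is handed in; nothing more can be done
the job is handed in; nothing more can be done
```

The empty tin now faces the column and the spout's nozzle hangs over the middle of it. I handed the job in at about 43.5 s of the 72 s allowed, with the arm clear of everything.

I turned the carousel about 155° counter-clockwise by pushing a tart arm with the closed fingertips. Then I pushed the spout bar from about 0.88 rad to 0, finishing with small, slow corrections.

- **Carousel:** the last edge fits put it 0.001 to 0.008 rad short of the column line, at most about 1 mm at the tin. In the wrist view taken in the pin–column plane, the tin lay 0.3 px off the line.
- **Spout:** the in-plane wrist view put the nozzle 0.6 px (about 0.7 mm) off that line, which is about 0.006 rad. The scene fit gave 0.006 to 0.011.
- **Disagreement:** the top-camera fit of the nozzle gave 0.033 to 0.036 rad, about 4 mm. I trusted the in-plane view because it hardly depends on calibration. A second, larger-radius wrist fit (−0.047) had a low score and was discarded.
- **Bystanders:** in the last top view, the loose tins, jar and mug near the carousel looked unmoved. The mixing bowl was outside that crop, and I did not check it separately. Sampled wrist forces stayed below about 1.5 N.

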